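# Shut the tube clamp and swing its bolt home

## Task

Two open tube clamps stand on the bench; one has a copper tube lying in its saddle. On that clamp, first swing the hinged upper jaw over the tube until it is fully shut, then swing the bolt with the red knob upright into the slot at the end of the jaw. Leave the tube lying in the saddle and let go.

Things in the scene. Friction and masses are not known exactly. Their poses are not given: they have to be found in the camera images.
- tube_clamp: Fixed clamp with the tube in it (its empty twin is not listed): steel foot 120x80x8 mm, grey lower half up to z 48. Origin: middle of foot's underside, on the bench; z up, y along the tube, x from bolt to hinge side. In mm, x/z: tube axis 0/48; jaw hinge (along y) 30/50; bolt pivot (along y) -42/26. Widths in y: hinge ears 33, saddle 20, fork at the bolt pivot 16, up to z 46
- clamp_jaw (a joint): Aluminium upper jaw, rad: 0 = shut (a stop), more = swung up and over to +x, 1.57 = upright, max 2. Flat sides, 24 mm apart in y. Slotted end lug 30 (x) x 12 (z) mm; shut, its centre is at x -41, z 55.5 in the clamp frame; at q, with a = -71, b = 5.5, at x 30 + a cos q + b sin q, z 50 - a sin q + b cos q. The 11 mm slot opens to -x. Stays where left; moves at 2 N at the lug
- clamp_bolt (a joint): Swing bolt, rad: 0 = upright in the jaw's slot (a stop), more = leaning out to -x, max 1.3. 6 mm shank; red knob 28 mm across, 24 mm tall along the bolt, centre 58 mm from the pivot: at angle b at x -42 - 58 sin b, z 26 + 58 cos b (mm, clamp frame). Upright, its underside is at z 72, 10 mm over the shut lug; upright too early, it blocks the jaw. Stays where left; moves at 1 N at the knob
- tube_mid (a point): Middle of the loose copper tube, on its axis: 28 mm in diameter, 150 mm long, lying along the clamp's y axis in the saddle, its axis 48 mm above the bench
Mind the look-alikes: they are no part of the job. Leave any turquoise look-alike of the tube_clamp alone.

How it is judged:
By the outcome, as a careful person would: the job done as asked, in the order asked, and still so for the second after the job is handed in, with the robot touching nothing.
It also fails if it takes over 42 s, if anything falls off the work surface, if the arm or the gripper's body presses on something with over 40 N, if the wrist force passes 120 N, or if a joint passes its speed limit or range.

## Robot

A 7-joint arm with a two-finger parallel gripper is mounted at the origin on a cart in front of the work surface, level with it; the furniture and walls round the work are solid. World frame = base frame: x ahead of the robot, y to its left, z up, the work surface at z = 0. Lengths are in m, angles in rad, forces in N, time in s.
With the tool pointing down it reaches from about 0.4 to 0.925 m from the base axis. Payload 4.1 kg.
Tool frame: the origin (TCP) lies where the fingers leave the gripper's body, on its centre line; the fingertips stand 73 mm ahead of it and the grasp point (between the pads) lies 54 mm ahead of it; z points along the fingers, y is the line along which they close (so a half turn about z gives the same grasp; the last joint's range is limited). The gripper opens to 85 mm and grips with 20 to 120 N. Pads are 22 mm wide; open, the fingers measure 114 mm over their backs; the gripper's body (76 mm by 85 mm) begins 54 mm behind the grasp point. The pads swing forward as they close: fully open they stand 13 mm farther back than shut.
Start: joints at [1.177, 0.398, 0.045, 1.537, -0.019, 1.207, -0.051], TCP at [0.189, -0.622, 0.304] pointing down, gripper open.
Joint ranges: [-2.82, 2.82], [-0.49, 2.23], [-1.37, 1.46], [0, 2.46], [-1.36, 4.5], [0.23, 2], [-2.94, 2.94]. Speed limits (rad/s): [2.57, 2.57, 3.14, 3.14, 3.14, 3.14, 3.14].

## Interface

Orientations are given as [roll, pitch, yaw] about the fixed x, y, z axes, in that order (R = Rz(yaw) Ry(pitch) Rx(roll)).
In Python, from station import manip gives the robot as it stands.
- The arm moves only by the tool jog_arm, never from a script. Its arguments are lists of equal length, an entry for each row: "travel": the shift along the tool's x, y, z in cm, a list of three; "angular": the turn, a rotation vector about the tool's x, y, z in degrees, a list of three; "gripper": the opening, from 0 (shut) to 1 (fully open). A call has 1 to 12 rows; each row shifts and turns the commanded pose from where the row before left it, along the tool's axes as they then stand; what a row does not reach is not made up. A row lasts 1/12 s, in which the tool goes at most 41.7 mm and 7.16 degrees, less where a joint would pass 70% of its speed; a pose out of reach is approached as far as the arm can. A call with a gripper value outside its range is refused whole. The fingers move at their own pace and stop on an object; "force" is the grip in N (left out, the last holds). Time passes only in rows, so rows that do not move let the fingers close. It gives the time, the measured TCP pose, the force, the opening and the grip force at its end, in the units of the state.
- manip.get_state(): the state, without advancing time (a new reading comes with each control period).
- manip.get_image(name): name is "side" or "top"; returns a dict with "image" (384x512x3 uint8, blue, green, red), "fx", "fy", "cx", "cy" (pixels), "R" (3x3) and "t" (3): a world point X has camera coordinates R X + t. Camera axes: x right, y down, z forward; pixel columns grow to the right and rows downward; lengths in m; the calibration is good to about 2 mm. A picture is of the moment at which its call begins. There is no depth.
- manip.close_job(): hands the job in; it is judged then, once.
Trained networks look in the newest picture that a camera, given by its name, has taken for a name from the list of things; names that differ only in an ending like _2 or _b are one class to them, and where a whole thing is asked for, a point or a joint stands for the part that bears it (a point fixed in the world has none). Each returns a list of dicts, best first, with "p" (0 to 1); they miss things now and then, are a little off and sometimes report something else, mostly with a low value. They report only what shows in the picture. A call takes as long as a camera call. They do not tell look-alikes from the thing itself.
- manip.outline_of(label, camera): "region" (384x512 bool, what is visible of it) and "xy" ([column, row] as shares, 0 to 1, of the picture: columns of its width, rows of its height, amid what is visible of it).
- manip.mark_of(label, camera): "xy" ([column, row] as shares, 0 to 1, of the picture: columns of its width, rows of its height: a listed point, or the origin of a listed thing).
The state is a dict: "time": time; "q": joint angles; "joint_velocities": joint speeds; "tau": joint torques, N m; "tool_pos": TCP position; "orientation": TCP orientation; "contact_force": force on the tool from outside, world axes, zero at the start; "ft_torque": the same for the moment, N m; "finger_gap": opening from 0.0 (shut) to 1.0 (fully open); "grip_force": force on a finger pad.
Only numpy, scipy, OpenCV 4.12 (cv2) and the standard library are available. Lean on these libraries where they do the work, as an engineer would, in place of code of your own. Each camera call takes 0.05 s, during which the arm holds its last target. There are 200 camera calls.

## Working session

There is one attempt and no reset: what is moved stays moved. The work goes in short steps, Python scripts to look and compute and a tool call to move; the robot and the scene stay as the last step left them, time stands still between calls to the robot, and variables do not carry over. Pictures are saved under pics/ and viewed, at most 10 in all, crops included, and the job is handed in when it is done.

Besides the shell and the picture viewer there is one more tool, called as a command line: name --argument value ..., lists and objects as JSON in quotes. jog_arm: Moves the arm, as the interface text tells. Its arguments: {"type":"object","properties":{"travel":{"type":"array","items":{"type":"array","items":{"type":"number"}}},"angular":{"type":"array","items":{"type":"array","items":{"type":"number"}}},"gripper":{"type":"array","items":{"type":"number"}},"force":{"type":"number"}},"required":["travel","angular","gripper"]}

```bash
mkdir -p pics
cat > h.py <<'E'
import numpy as np,cv2
from station import manip
def ray(im,uv):
    d=np.array([(uv[0]-im['cx'])/im['fx'],(uv[1]-im['cy'])/im['fy'],1]);R=np.array(im['R']);t=np.array(im['t'])
    return -R.T@t, R.T@d
def atz(im,uv,z):
    o,d=ray(im,uv); return o+d*(z-o[2])/d[2]
def proj(im,X):
    c=np.array(im['R'])@np.array(X)+np.array(im['t']); return [im['fx']*c[0]/c[2]+im['cx'],im['fy']*c[1]/c[2]+im['cy']]
E
python3 - <<'E'
from h import *
for c in ('top','side'):
    im=manip.get_image(c);cv2.imwrite(f'pics/{c}0.png',im['image'])
    print(c,ray(im,(256,192)),im['fx'])
    for l in ('tube_clamp','clamp_jaw','clamp_bolt','tube_mid'):
        for f in (manip.mark_of,manip.outline_of):
            for r in f(l,c):
                uv=np.array(r['xy'])*[512,384]
                print(c,l,f.__name__,round(r['p'],2),uv.round(1),atz(im,uv,.048 if l=='tube_mid' else 0).round(3))
print(manip.get_state())
E
```

```text
top (array([0.35218183, 0.14018038, 1.14001977]), array([ 0.1957647 , -0.02796694, -0.98026288])) 494.9358890449247
top tube_clamp call 0.6 [224.7 194.9] [0.573 0.181 0.   ]
top tube_clamp call 0.77 [227.2 202.7] [0.554 0.175 0.   ]
top tube_clamp call 0.67 [138.8 199.9] [0.56  0.381 0.   ]Traceback (most recent call last):
  File "<stdin>", line 7, in <module>
ValueError: it knows: tube_clamp, tube_mid
```

View pics/top0.png

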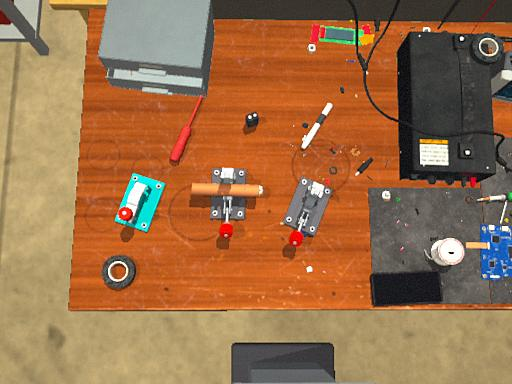

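The top picture shows the tube clamp near (227,195), its bolt knob at (226,230) and its jaw swung away at about (228,175). The empty twin is at (306,207) and the turquoise look-alike at (140,203).

Run:
```python
from h import *
for c in ('top','side'):
    im=manip.get_image(c);cv2.imwrite(f'pics/{c}0.png',im['image'])
    print(c,[a.round(3) for a in ray(im,(256,192))],im['fx'])
    if c=='top':
        cv2.imwrite('pics/topc.png',cv2.resize(im['image'][150:250,170:270],None,fx=6,fy=6,interpolation=cv2.INTER_CUBIC))
    for l in ('tube_clamp','tube_mid'):
        for f in ('mark_of','outline_of'):
            for r in getattr(manip,f)(l,c):
                uv=np.array(r['xy'])*[512,384]
                print(c,l,f,round(r['p'],2),uv.round(1),atz(im,uv,.048 if l=='tube_mid' else 0).round(3))
                if l=='tube_mid' and f=='outline_of':
                    p=np.argwhere(r['region'])[:,::-1].astype(np.float32); b=cv2.boxPoints(cv2.minAreaRect(p)); print([atz(im,x,.048).round(3) for x in b])
```

```text
top [array([0.352, 0.14 , 1.14 ]), array([ 0.196, -0.028, -0.98 ])] 494.9358890449247
top tube_clamp mark_of 0.77 [139.8 201.9] [0.555 0.378 0.   ]
top tube_clamp outline_of 0.87 [225.6 203. ] [0.553 0.179 0.   ]
top tube_clamp outline_of 0.7 [140.8 204.3] [0.55  0.376 0.   ]
top tube_mid mark_of 0.94 [224.4 188.9] [0.577 0.18  0.048]
top tube_mid outline_of 0.57 [224.6 189.5] [0.576 0.18  0.048]
[array([0.593, 0.255, 0.048]), array([0.593, 0.102, 0.048]), array([0.561, 0.102, 0.048]), array([0.561, 0.255, 0.048])]
side [array([0.488, 0.826, 0.578]), array([ 0.05 , -0.806, -0.59 ])] 360.41122170516013
side tube_clamp mark_of 0.87 [241.7 225.8] [0.564 0.175 0.   ]
side tube_clamp mark_of 0.6 [236.5 295.1] [0.557 0.379 0.   ]
side tube_clamp outline_of 0.86 [240.  290.1] [0.551 0.366 0.   ]
side tube_clamp outline_of 0.73 [242.5 217.5] [0.565 0.144 0.   ]
side tube_clamp outline_of 0.5 [235.  215.4] [0.584 0.137 0.   ]
side tube_mid mark_of 0.82 [237.9 214.7] [0.57  0.191 0.048]
side tube_mid outline_of 0.66 [234.9 218. ] [0.575 0.203 0.048]
[array([0.59 , 0.267, 0.048]), array([0.59 , 0.085, 0.048]), array([0.558, 0.094, 0.048]), array([0.563, 0.273, 0.048])]
```

View pics/topc.png

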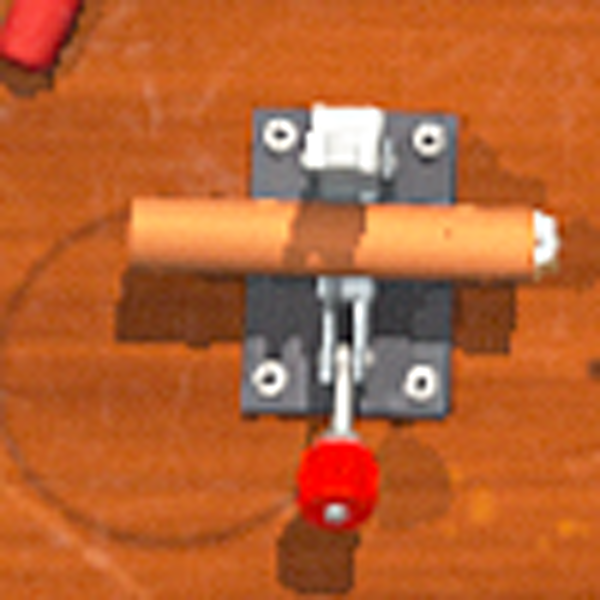

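View pics/side0.png

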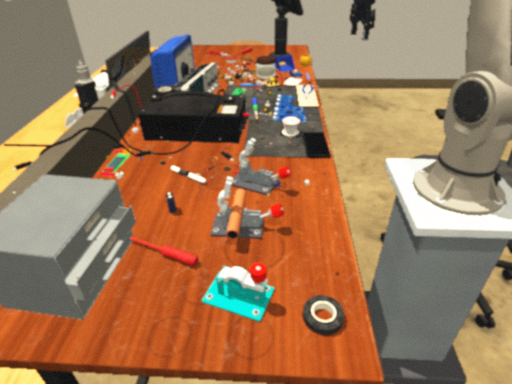

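The crop shows the foot corners at about (253,108), (457,114), (447,414) and (243,410), the jaw near upright at the top (345,135), and the bolt knob at (338,485). The side picture confirms that the tube clamp is the middle one, at (240,215). It also shows a post at (280,55), near the arm's start.

Run:
```python
from h import *
from scipy.optimize import least_squares
T=manip.get_image('top');S=manip.get_image('side')
px=lambda x,y:np.array([170+(x-2.5)/6,150+(y-2.5)/6])
c=[px(*p) for p in((253,108),(457,114),(447,414),(243,410))]
W=[atz(T,p,.008) for p in c]; print(np.round(W,3),np.mean(W,0).round(4))
# fit pose from corners + tube midpoint
loc=np.array([[60,40,8],[60,-40,8],[-60,-40,8],[-60,40,8]])/1e3
def Rw(p,X): c,s=np.cos(p[2]),np.sin(p[2]); return np.array([p[0]+c*X[0]-s*X[1],p[1]+s*X[0]+c*X[1],X[2]])
r=least_squares(lambda p:np.ravel([np.array(proj(T,Rw(p,l)))-u for l,u in zip(loc,c)]),[.57,.18,0]); p=r.x
print('pose',p.round(4),r.fun.round(2))
for im,n in((T,'top'),(S,'side')):
    print(n,'origin',np.round(proj(im,Rw(p,[0,0,0])),1),'tubemid',np.round(proj(im,Rw(p,[0,0,.048])),1))
    for q in(1.4,1.5,1.6,1.7,1.8,1.9,2.0):
        X=[.03-.071*np.cos(q)+.0055*np.sin(q),0,.05+.071*np.sin(q)+.0055*np.cos(q)];print(n,'jaw',q,np.round(proj(im,Rw(p,X)),1))
    hsv=cv2.cvtColor(im['image'],cv2.COLOR_BGR2HSV);m=((hsv[...,0]<6)|(hsv[...,0]>175))&(hsv[...,1]>190)&(hsv[...,2]>110)
    n2,_,st,ce=cv2.connectedComponentsWithStats(m.astype(np.uint8))
    print([ (ce[i].round(1),st[i,4]) for i in range(1,n2) if st[i,4]>20])
    for b in(.9,1.0,1.1,1.2,1.3):
        print(n,'bolt',b,np.round(proj(im,Rw(p,[-.042-.058*np.sin(b),0,.026+.058*np.cos(b)])),1))
print('post base',atz(S,(279,57),0),'grip',proj(S,[.189,-.622,.304]))
cv2.imwrite('pics/sidec.png',cv2.resize(S['image'][165:245,200:300],None,fx=6,fy=6,interpolation=cv2.INTER_CUBIC))
s=manip.get_state();print(s['tool_pos'],s['orientation'])
```

```text
[[0.636 0.212 0.008]
 [0.634 0.132 0.008]
 [0.516 0.135 0.008]
 [0.517 0.214 0.008]] [0.5758 0.1733 0.008 ]
pose [ 0.5758  0.1733 -0.0225] [-0.03 -0.15  0.   -0.23  0.37  0.28 -0.35  0.08]
top origin [228.  193.6] tubemid [227.5 189.5]
top jaw 1.4 [226.8 171.7]
top jaw 1.5 [226.9 168.4]
top jaw 1.6 [227.  165.2]
top jaw 1.7 [227.2 162.1]
top jaw 1.8 [227.3 159.2]
top jaw 1.9 [227.4 156.5]
top jaw 2.0 [227.6 154. ]
[(array([314.2,  32.7]), np.int32(94)), (array([365.3,  28.7]), np.int32(30)), (array([322.3,  32.4]), np.int32(41)), (array([181.1, 141.8]), np.int32(288)), (array([472.8, 180.9]), np.int32(41)), (array([125.2, 213.4]), np.int32(118)), (array([225.8, 230.1]), np.int32(156)), (array([295.8, 238.1]), np.int32(157))]
top bolt 0.9 [226.  227.3]
top bolt 1.0 [226.  229.1]
top bolt 1.1 [226.  230.7]
top bolt 1.2 [226.1 232. ]
top bolt 1.3 [226.1 233.1]
side origin [236.8 225.1] tubemid [236.  209.7]
side jaw 1.4 [224.1 183.8]
side jaw 1.5 [220.9 183.5]
side jaw 1.6 [217.8 183.6]
side jaw 1.7 [214.7 183.9]
side jaw 1.8 [211.8 184.4]
side jaw 1.9 [208.9 185.2]
side jaw 2.0 [206.2 186.3]
[(array([246.1,  50.4]), np.int32(36)), (array([213.6,  52.3]), np.int32(37)), (array([283.6, 172.4]), np.int32(100)), (array([105.9, 173.9]), np.int32(50)), (array([276.4, 210.5]), np.int32(131)), (array([172.4, 253.2]), np.int32(453)), (array([258. , 272.4]), np.int32(216))]
side bolt 0.9 [273.5 206.4]
side bolt 1.0 [274.9 208.1]
side bolt 1.1 [276.1 209.8]
side bolt 1.2 [277.1 211.6]
side bolt 1.3 [277.8 213.5]
post base [ 0.47729421 -1.24147216  0.        ] grip [np.float64(360.438214867618), np.float64(19.76505046734559)]
[ 0.18891957 -0.62196984  0.30398186] [3.14141374e+00 1.74686900e-05 2.94952439e-01]
```

View pics/sidec.png

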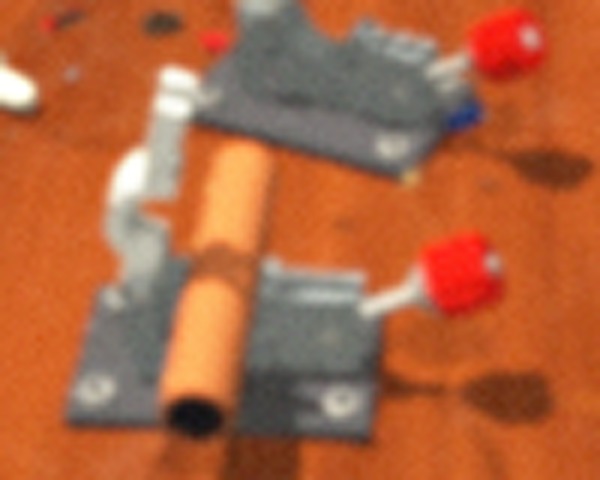

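The clamp pose is fitted at (0.576, 0.173) with a yaw of -0.022. The side crop shows the jaw slightly short of upright (q≈1.3) at (177,85), with its arch bulging outward at (125,180). The bolt leans at b≈1.1, with its knob at (460,272).

Next I align the yaw and travel over with the fingers closed.

jog_arm --travel '[[0,0,0],[0,0,0],[0,0,0],[1.77,-3.35,0],[1.77,-3.35,0],[1.77,-3.35,0],[1.77,-3.35,0],[1.77,-3.35,0],[1.77,-3.35,0],[1.77,-3.35,0],[1.77,-3.35,0],[1.77,-3.35,0]]' --angular '[[0,0,6.06],[0,0,6.06],[0,0,6.06],[0,0,0],[0,0,0],[0,0,0],[0,0,0],[0,0,0],[0,0,0],[0,0,0],[0,0,0],[0,0,0]]' --gripper '[0,0,0,0,0,0,0,0,0,0,0,0]' --force 20

```text
time: 1.75
tool_pos: [0.3555, -0.3224, 0.3043]
orientation: [3.141, -0.001, -0.023]
contact_force: [0.5, -0.3, -1.2]
finger_gap: 0.003
grip_force: 0.0
```

jog_arm --travel '[[1.77,-3.35,0],[1.77,-3.35,0],[1.77,-3.35,0],[1.77,-3.35,0],[1.77,-3.35,0],[1.77,-3.35,0],[1.77,-3.35,0],[1.77,-3.35,0],[1.77,-3.35,0],[1.77,-3.35,0],[1.77,-3.35,0],[0,0,0]]' --angular '[[0,0,0],[0,0,0],[0,0,0],[0,0,0],[0,0,0],[0,0,0],[0,0,0],[0,0,0],[0,0,0],[0,0,0],[0,0,0],[0,0,0]]' --gripper '[0,0,0,0,0,0,0,0,0,0,0,0]'

```text
time: 2.75
tool_pos: [0.56, 0.0491, 0.3044]
orientation: [-3.135, -0.003, -0.011]
contact_force: [-0.2, 1.3, -0.2]
finger_gap: 0.003
grip_force: 0.0
```

jog_arm --travel '[[1.36,-2.5,0],[1.36,-2.5,0],[1.36,-2.5,0],[1.36,-2.5,0],[1.36,-2.5,0],[0,0,0],[0,0,0]]' --angular '[[0,0,0],[0,0,0],[0,0,0],[0,0,0],[0,0,0],[0,0,0],[0,0,0]]' --gripper '[0,0,0,0,0,0,0]'

```text
time: 3.33
tool_pos: [0.6285, 0.1652, 0.3035]
orientation: [-3.141, 0.001, -0.019]
contact_force: [0.0, -0.1, -0.3]
finger_gap: 0.001
grip_force: 0.0
```

```bash
cat >> h.py <<'E'
P=np.array([.5758,.1733]);Y=-.0225
def clampxyz(p):
    d=np.array(p[:2])-P;c,s=np.cos(Y),np.sin(Y); return np.array([c*d[0]+s*d[1],-s*d[0]+c*d[1],p[2]])*1e3
def rep():
    s=manip.get_state();from_=clampxyz(s['tool_pos']);print('t',round(s['time'],2),'tip clamp mm',(from_-[0,0,73]).round(1),'rpy',np.round(s['orientation'],3),'F',np.round(s['contact_force'],1),'gap',s['finger_gap'])
E
python3 -c "from h import *; rep()"
```

```text
t 3.33 tip clamp mm [ 52.9  -6.9 230.5] rpy [-3.141e+00  1.000e-03 -1.900e-02] F [ 0.  -0.1 -0.3] gap 0.0005012437090029314
```

jog_arm --travel '[[0.1,-0.35,3.4],[0.1,-0.34,3.4],[0,0,3.4],[0,0,0],[0,0,0]]' --angular '[[0,0,0.2],[0,0,0],[0,0,0],[0,0,0],[0,0,0]]' --gripper '[0,0,0,0,0]'

```text
time: 3.75
tool_pos: [0.6297, 0.168, 0.2005]
orientation: [3.139, 0.004, -0.028]
contact_force: [0.7, 0.3, 0.5]
finger_gap: -0.001
grip_force: 0.0
```

```bash
python3 -c "
from h import *; rep()
im=manip.get_image('side');cv2.imwrite('pics/s1.png',cv2.resize(im['image'][130:250,180:300],None,fx=5,fy=5,interpolation=cv2.INTER_CUBIC))"
```

```text
t 3.75 tip clamp mm [ 54.   -4.1 127.5] rpy [ 3.139  0.004 -0.028] F [0.7 0.3 0.5] gap -0.0012618480047897466
```

View pics/s1.png

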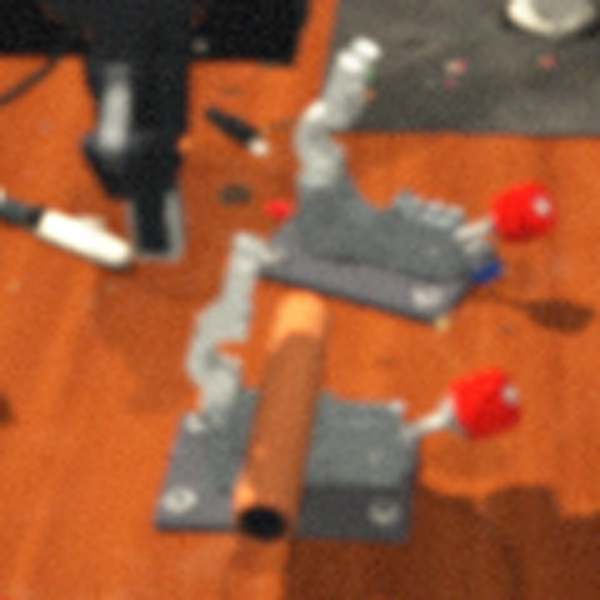

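The closed fingers' tip at (155,255) is behind the jaw lug at (250,240), at about the same height. Now I swing the jaw along its arc.

jog_arm --travel '[[-1.2,-0.3,-0.1],[-1.1,0,-0.05],[-0.8,0,0.1],[-0.8,0,0.15],[-0.75,0,0.3],[-0.72,0,0.4],[-0.7,0,0.45],[-0.6,0,0.5],[0,0,0]]' --angular '[[0,0,0],[0,0,0],[0,0,0],[0,0,0],[0,0,0],[0,0,0],[0,0,0],[0,0,0],[0,0,0]]' --gripper '[0,0,0,0,0,0,0,0,0]'

```text
time: 4.55
tool_pos: [0.562, 0.1747, 0.1827]
orientation: [3.14, 0.004, -0.025]
contact_force: [0.3, 0.3, 1.2]
finger_gap: -0.002
grip_force: 0.0
```

```bash
python3 -c "
from h import *; rep()
im=manip.get_image('side');cv2.imwrite('pics/s2.png',cv2.resize(im['image'][130:250,180:300],None,fx=5,fy=5,interpolation=cv2.INTER_CUBIC))"
```

```text
t 4.55 tip clamp mm [-13.8   1.1 109.7] rpy [ 3.14   0.004 -0.025] F [0.3 0.3 1.2] gap -0.002488736011945746
```

View pics/s2.png

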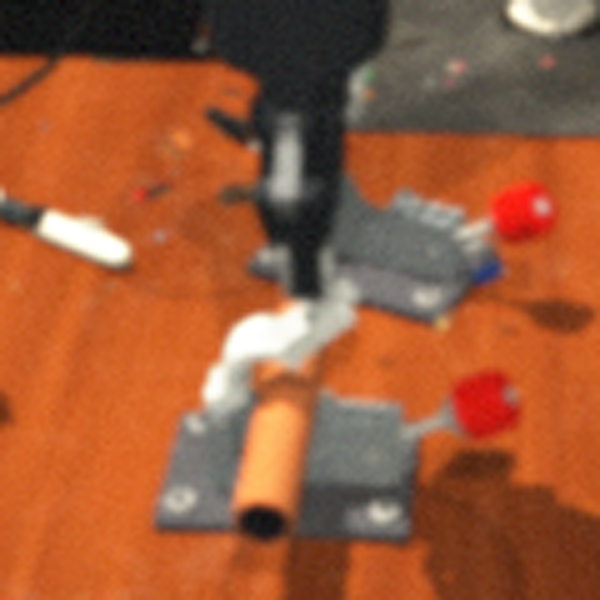

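The jaw follows the fingertip at (310,290) and its lug is now at (345,300). I continue to shut, ending gently.

jog_arm --travel '[[-0.5,0,0.57],[-0.5,0,0.57],[-0.45,0,0.7],[-0.4,0,0.7],[-0.3,0,0.75],[-0.3,0,0.75],[-0.15,0,0.4],[0,0,0.3],[0,0,0.2],[0,0,0]]' --angular '[[0,0,0],[0,0,0],[0,0,0],[0,0,0],[0,0,0],[0,0,0],[0,0,0],[0,0,0],[0,0,0],[0,0,0]]' --gripper '[0,0,0,0,0,0,0,0,0,0]'

```text
time: 5.43
tool_pos: [0.5381, 0.1755, 0.1345]
orientation: [3.141, 0.001, -0.026]
contact_force: [0.9, -0.1, 0.1]
finger_gap: -0.003
grip_force: 0.0
```

```bash
python3 -c "
from h import *; rep()"
```

```text
t 5.43 tip clamp mm [-37.7   1.3  61.5] rpy [ 3.141e+00  1.000e-03 -2.600e-02] F [ 0.9 -0.1  0.1] gap -0.0025994027439922153
```

jog_arm --travel '[[-0.2,0,0],[0,0,0.1],[0,0,0.1],[0,0,0]]' --angular '[[0,0,0],[0,0,0],[0,0,0],[0,0,0]]' --gripper '[0,0,0,0]'

```text
time: 5.77
tool_pos: [0.5363, 0.1758, 0.134]
orientation: [3.141, -0.0, -0.026]
contact_force: [-3.2, -1.1, 6.4]
finger_gap: -0.002
grip_force: 2.9
```

jog_arm --travel '[[0,0,0.1],[0,0,0.1],[0,0,0]]' --angular '[[0,0,0],[0,0,0],[0,0,0]]' --gripper '[0,0,0]'

```text
time: 6.02
tool_pos: [0.5364, 0.1759, 0.1335]
orientation: [3.14, -0.0, -0.026]
contact_force: [-6.3, -3.0, 17.1]
finger_gap: 0.003
grip_force: 8.3
```

jog_arm --travel '[[0,0,-1],[0,0,-3],[0,0,-3],[-1.4,0.1,-1.5],[-2,0,0],[-2,0,0],[0,0,0],[0,0,0]]' --angular '[[0,0,0],[0,0,0],[0,0,0],[0,0,0],[0,0,0],[0,0,0],[0,0,0],[0,0,0]]' --gripper '[0,0,0.9,0.9,0.9,0.9,0.9,0.9]'

```text
time: 6.68
tool_pos: [0.4817, 0.1761, 0.2163]
orientation: [3.141, -0.001, -0.025]
contact_force: [0.6, -0.6, 0.2]
finger_gap: 0.847
grip_force: 0.0
```

```bash
python3 -c "
from h import *; rep()
im=manip.get_image('side');cv2.imwrite('pics/s3.png',cv2.resize(im['image'][130:250,180:300],None,fx=5,fy=5,interpolation=cv2.INTER_CUBIC))"
```

```text
t 6.68 tip clamp mm [-94.1   0.7 143.3] rpy [ 3.141e+00 -1.000e-03 -2.500e-02] F [ 0.6 -0.6  0.2] gap 0.8466693204933619
```

View pics/s3.png

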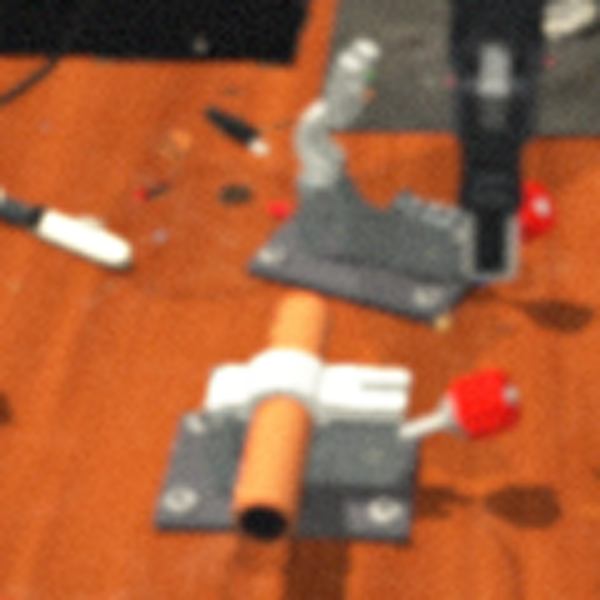

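The jaw lies flat and shut over the tube, with its slot at (385,385). The knob is at (485,403), and the open fingers are above it. I descend and grip the knob gently.

jog_arm --travel '[[0,0,3],[0,0,3],[0,0,3],[0,0,2.2],[0,0,0],[0,0,0],[0,0,0],[0,0,0],[0,0,0],[0,0,0],[0,0,0]]' --angular '[[0,0,0],[0,0,0],[0,0,0],[0,0,0],[0,0,0],[0,0,0],[0,0,0],[0,0,0],[0,0,0],[0,0,0],[0,0,0]]' --gripper '[0.9,0.9,0.9,0.9,0.9,0.25,0.25,0.25,0.25,0.25,0.25]' --force 20

```text
time: 7.65
tool_pos: [0.4832, 0.1775, 0.1053]
orientation: [-3.139, -0.003, -0.026]
contact_force: [-0.2, 3.5, 2.1]
finger_gap: 0.321
grip_force: 21.3
```

```bash
python3 -c "
from h import *; rep()"
```

```text
t 7.65 tip clamp mm [-92.7   2.1  32.3] rpy [-3.139e+00 -3.000e-03 -2.600e-02] F [-0.2  3.5  2.1] gap 0.3206873737493128
```

jog_arm --travel '[[0.31,0,-0.49],[0.32,0,-0.49],[0.4,0,-0.42],[0.4,0,-0.41],[0.48,0,-0.33],[0.48,0,-0.32],[0.53,0,-0.23],[0.54,0,-0.22],[0,0,0]]' --angular '[[0,0,0],[0,0,0],[0,0,0],[0,0,0],[0,0,0],[0,0,0],[0,0,0],[0,0,0],[0,0,0]]' --gripper '[0.25,0.25,0.25,0.25,0.25,0.25,0.25,0.25,0.25]'

```text
time: 8.4
tool_pos: [0.5161, 0.1766, 0.1334]
orientation: [-3.14, 0.002, -0.025]
contact_force: [-1.6, 4.9, 0.2]
finger_gap: 0.316
grip_force: 20.7
```

```bash
python3 -c "
from h import *; rep()"
```

```text
t 8.4 tip clamp mm [-59.8   2.   60.4] rpy [-3.14e+00  2.00e-03 -2.50e-02] F [-1.6  4.9  0.2] gap 0.3160104555678599
```

jog_arm --travel '[[0.45,0,-0.13],[0.45,0,-0.08],[0.45,0,-0.05],[0.4,0,0],[0.2,0,0],[0,0,0]]' --angular '[[0,0,0],[0,0,0],[0,0,0],[0,0,0],[0,0,0],[0,0,0]]' --gripper '[0.25,0.25,0.25,0.25,0.25,0.25]'

```text
time: 8.9
tool_pos: [0.5354, 0.1761, 0.136]
orientation: [-3.14, 0.002, -0.025]
contact_force: [-2.4, 3.7, 2.6]
finger_gap: 0.319
grip_force: 19.9
```

```bash
python3 -c "
from h import *; rep()"
```

```text
t 8.9 tip clamp mm [-40.4   1.9  63. ] rpy [-3.14e+00  2.00e-03 -2.50e-02] F [-2.4  3.7  2.6] gap 0.3194483474326737
```

jog_arm --travel '[[0.15,0,0],[0.15,0,0],[0,0,0]]' --angular '[[0,0,0],[0,0,0],[0,0,0]]' --gripper '[0.25,0.25,0.25]'

```text
time: 9.15
tool_pos: [0.5381, 0.176, 0.1359]
orientation: [-3.14, 0.002, -0.025]
contact_force: [-2.5, 4.3, 2.0]
finger_gap: 0.318
grip_force: 19.7
```

jog_arm --travel '[[0.15,0,0],[0.15,0,0],[0.1,0,0],[0,0,0]]' --angular '[[0,0,0],[0,0,0],[0,0,0],[0,0,0]]' --gripper '[0.25,0.25,0.25,0.25]'

```text
time: 9.48
tool_pos: [0.542, 0.176, 0.1357]
orientation: [-3.14, 0.002, -0.025]
contact_force: [-2.8, 4.8, 0.2]
finger_gap: 0.321
grip_force: 19.7
```

```bash
python3 -c "
from h import *; rep()
im=manip.get_image('side');a=cv2.resize(im['image'][150:240,200:300],None,fx=6,fy=6,interpolation=cv2.INTER_CUBIC);cv2.imwrite('pics/s4.png',a)"
```

```text
t 9.48 tip clamp mm [-33.8   1.9  62.7] rpy [-3.14e+00  2.00e-03 -2.50e-02] F [-2.8  4.8  0.2] gap 0.3208317803269893
```

View pics/s4.png

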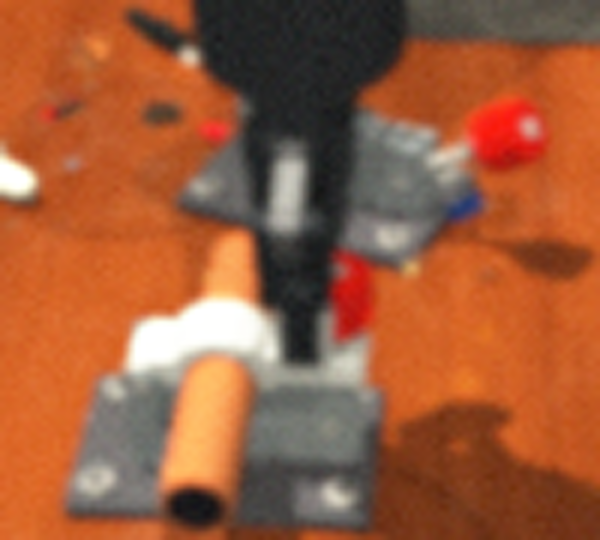

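The pads at (300,300) sit inboard of the knob, which shows at (350,295), so the grip has slid. I'll release, lift and look again.

jog_arm --travel '[[0,0,0],[0,0,0],[0,0,0],[0,0,0],[0,0,-3],[0,0,-3],[-3,0,-1.5],[-3,0,0],[-3,0,0],[0,0,0],[0,0,0]]' --angular '[[0,0,0],[0,0,0],[0,0,0],[0,0,0],[0,0,0],[0,0,0],[0,0,0],[0,0,0],[0,0,0],[0,0,0],[0,0,0]]' --gripper '[0.9,0.9,0.9,0.9,0.9,0.9,0,0,0,0,0]'

```text
time: 10.45
tool_pos: [0.4522, 0.1763, 0.2109]
orientation: [3.14, -0.001, -0.025]
contact_force: [0.7, 0.3, 0.1]
finger_gap: 0.186
grip_force: 0.0
```

```bash
python3 -c "
from h import *; rep()
ims=[manip.get_image(c) for c in ('top','side')]
def Rw(X): c,s=np.cos(Y),np.sin(Y); return [P[0]+c*X[0]-s*X[1],P[1]+s*X[0]+c*X[1],X[2]]
for im in ims:
    hsv=cv2.cvtColor(im['image'],cv2.COLOR_BGR2HSV);m=((hsv[...,0]<6)|(hsv[...,0]>175))&(hsv[...,1]>190)&(hsv[...,2]>110)
    n2,_,st,ce=cv2.connectedComponentsWithStats(m.astype(np.uint8))
    print([(ce[i].round(1),st[i,:4],st[i,4]) for i in range(1,n2) if st[i,4]>60])
    for b in (0,.1,.2,.3,.4): print(b,np.round(proj(im,Rw([-.042-.058*np.sin(b),0,.026+.058*np.cos(b)])),1))
im=ims[1];a=cv2.resize(im['image'][150:240,200:300],None,fx=6,fy=6,interpolation=cv2.INTER_CUBIC);cv2.imwrite('pics/s5.png',a)"
```

```text
t 10.45 tip clamp mm [-123.6    0.2  137.9] rpy [ 3.14e+00 -1.00e-03 -2.50e-02] F [0.7 0.3 0.1] gap 0.18627480104889138
[(array([314.2,  32.7]), array([310,  24,  10,  19], dtype=int32), np.int32(102)), (array([182.3, 138.7]), array([169,  97,  33,  65], dtype=int32), np.int32(356)), (array([125.1, 213.4]), array([119, 207,  14,  14], dtype=int32), np.int32(116)), (array([295.6, 238.2]), array([289, 230,  14,  17], dtype=int32), np.int32(163))]
0 [226.3 205.2]
0.1 [226.3 207.8]
0.2 [226.2 210.5]
0.3 [226.1 213.2]
0.4 [226.1 215.8]
[(array([282.1, 171.9]), array([278, 166,   9,  13], dtype=int32), np.int32(75)), (array([255.5, 198.7]), array([249, 191,  14,  15], dtype=int32), np.int32(135)), (array([172.4, 253.4]), array([133, 238,  65,  29], dtype=int32), np.int32(419)), (array([258.2, 272.4]), array([250, 263,  17,  19], dtype=int32), np.int32(219))]
0 [253.6 198.1]
0.1 [256.2 198.3]
0.2 [258.7 198.7]
0.3 [261.2 199.3]
0.4 [263.5 200. ]
```

View pics/s5.png

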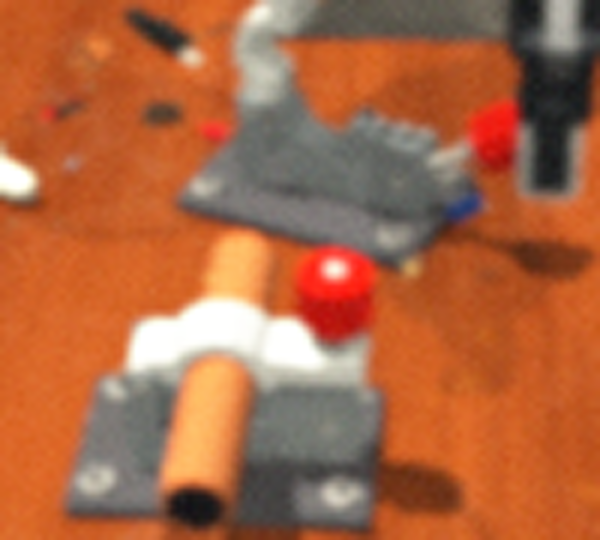

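The bolt now stands upright, with its knob at (335,295), and the jaw is still shut. I'll press it against its stop with the closed fingertips, from the -x side.

jog_arm --travel '[[0,0,3],[0,0,2.6],[1.5,0,0],[1.5,0,0],[1.3,0,0],[0.7,0,0],[0.4,0,0],[0,0,0]]' --angular '[[0,0,0],[0,0,0],[0,0,0],[0,0,0],[0,0,0],[0,0,0],[0,0,0],[0,0,0]]' --gripper '[0,0,0,0,0,0,0,0]'

```text
time: 11.22
tool_pos: [0.5079, 0.1753, 0.1543]
orientation: [-3.142, 0.001, -0.027]
contact_force: [0.1, 0.6, -0.0]
finger_gap: 0.002
grip_force: 0.0
```

```bash
python3 -c "
from h import *; rep()"
```

```text
t 11.22 tip clamp mm [-67.9   0.4  81.3] rpy [-3.142e+00  1.000e-03 -2.700e-02] F [ 0.1  0.6 -0. ] gap 0.0019090957527751718
```

jog_arm --travel '[[0.1,0,0],[0.1,0,0],[0.1,0,0],[0,0,0]]' --angular '[[0,0,0],[0,0,0],[0,0,0],[0,0,0]]' --gripper '[0,0,0,0]'

```text
time: 11.55
tool_pos: [0.5088, 0.1754, 0.1545]
orientation: [3.141, 0.003, -0.025]
contact_force: [-4.6, 0.3, 2.2]
finger_gap: 0.001
grip_force: 2.2
```

jog_arm --travel '[[0.1,0,0],[0.1,0,0],[0,0,0]]' --angular '[[0,0,0],[0,0,0],[0,0,0]]' --gripper '[0,0,0]'

```text
time: 11.8
tool_pos: [0.5093, 0.1755, 0.1544]
orientation: [3.14, 0.006, -0.025]
contact_force: [-8.8, 0.2, 5.8]
finger_gap: -0.0
grip_force: 4.5
```

It meets a firm stop at x≈-66.5 mm, where the upright knob should be. I back away and do a last check.

jog_arm --travel '[[-1,0,0],[-3,0,0],[-3,0,0],[0,0,-3],[0,0,-3],[0,0,0],[0,0,0]]' --angular '[[0,0,0],[0,0,0],[0,0,0],[0,0,0],[0,0,0],[0,0,0],[0,0,0]]' --gripper '[0,0,0,0,0,0,0]'

```text
time: 12.38
tool_pos: [0.4438, 0.1776, 0.2167]
orientation: [-3.14, -0.007, -0.026]
contact_force: [-0.1, -0.5, -0.6]
finger_gap: 0.001
grip_force: 0.0
```

```bash
python3 -c "
from h import *; rep()
im=manip.get_image('side');a=cv2.resize(im['image'][150:240,200:300],None,fx=6,fy=6,interpolation=cv2.INTER_CUBIC);cv2.imwrite('pics/s6.png',a)"
```

```text
t 12.38 tip clamp mm [-132.     1.3  143.7] rpy [-3.14  -0.007 -0.026] F [-0.1 -0.5 -0.6] gap 0.0006860716431147175
```

View pics/s6.png

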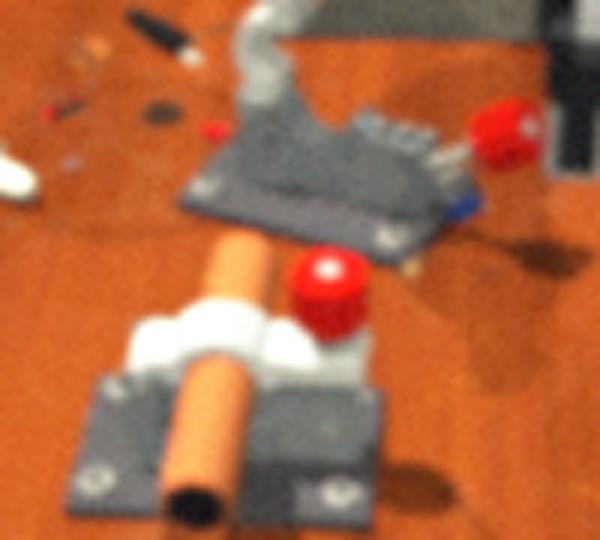

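The knob moved slightly further upright, to (329,295). The jaw is shut, the tube is in the saddle and the robot is clear.

```bash
python3 -c "
from station import manip; print(manip.close_job())"
```

```text
the job is handed in; nothing more can be done
None
```

The job is handed in: the jaw is shut over the tube, the bolt stands upright in its slot, the tube still lies in the saddle, and the arm is clear, at about 12.4 s of the 42 s allowed.

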